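# Power up the microscope bench, key by key

## Robot

A 7-joint arm with a two-finger parallel gripper is mounted at the origin on a cart in front of the work surface, level with it; the furniture and walls round the work are solid. World frame = base frame: x ahead of the robot, y to its left, z up, the work surface at z = 0. Lengths are in m, angles in rad, forces in N, time in s.
With the tool pointing down it reaches from about 0.35 to 0.9 m from the base axis. Payload 8.1 kg.
Tool frame: the origin (TCP) lies between the finger pads; the fingertips stand 11 mm ahead of it and the grasp point (between the pads) lies 8 mm behind it; z points along the fingers, y is the line along which they close (so a half turn about z gives the same grasp; the last joint's range is limited). The gripper opens to 92 mm and grips with 3 to 60 N. Pads are 19 mm wide; open, the fingers measure 130 mm over their backs; the gripper's body (75 mm by 190 mm) begins 47 mm behind the grasp point.
Start: joints at [1.154, 0.434, 0.025, 1.573, -0.012, 1.134, -0.075], TCP at [0.193, -0.595, 0.238] pointing down, gripper open.
Joint ranges: [-2.62, 2.62], [-0.44, 2.09], [-1.27, 1.32], [0.08, 2.57], [-1.32, 4.46], [0.12, 2], [-2.74, 2.74]. Speed limits (rad/s): [2.22, 2.22, 3.01, 3.01, 3.14, 3.14, 3.14].

## Interface

Orientations are given as a rotation vector (axis times angle).
In Python, from cell import observe, get_image, camera_params, sign_off gives the robot as it stands.
- The arm moves only by the shell command python3 -m pendant 'ROWS' [FORCE]. ROWS is JSON, one flat list of numbers, 7 for each row, row after row: the shift along the tool's x, y, z in m, then the turn, a rotation vector about the tool's x, y, z in rad, then the finger opening in m, from 0 to 0.0918. In form: [dx, dy, dz, rx, ry, rz, jaw, dx, dy, dz, rx, ry, rz, jaw, ...]. A call has 1 to 10 rows; each row shifts and turns the commanded pose from where the row before left it, along the tool's axes as they then stand; what a row does not reach is not made up. A row lasts 1/8 s, in which the tool goes at most 62.5 mm and 10.7 degrees, less where a joint would pass 70% of its speed; a pose out of reach is approached as far as the arm can. A call is refused whole if a number of a shift passes 0.0625 or a number of a turn 0.188, either way. A call with a gripper value outside its range is refused whole. The fingers move at their own pace and stop on an object; FORCE is the grip in N (left out, the last holds). Time passes only in rows, so rows that do not move let the fingers close. It gives the time, the measured TCP pose, the force, the opening and the grip force at its end, in the units of the state.
- observe(): the state, without advancing time (a new reading comes with each control period).
- get_image(name): name is "side" or "top"; returns the picture (420x560x3 uint8, red, green, blue); there is no depth.
- camera_params(name): a dict with "intrinsics" (3x3 intrinsics, pixels), "eye" and "rotation" of the camera in the world. Camera axes: x right, y down, z forward; pixel columns grow to the right and rows downward; lengths in m; the calibration is good to about 2 mm. A picture is of the moment at which its call begins. camera_params takes no time and is no camera call.
- sign_off(): hands the job in; it is judged then, once.
The state is a dict: "clock": time; "joints": joint angles; "dq": joint speeds; "joint_efforts": joint torques, N m; "position": TCP position; "ee_rot": TCP orientation; "force": force on the tool from outside, world axes, zero at the start; "ft_torque": the same for the moment, N m; "width": opening from 0.0 (shut) to 1.0 (fully open); "gripper_force": force on a finger pad.
Only numpy, scipy, OpenCV 4.12 (cv2) and the standard library are available. Lean on these libraries where they do the work, as an engineer would, in place of code of your own. Each camera call takes 0.05 s, during which the arm holds its last target. There are 200 camera calls.

## Task

Power up the microscope bench from its four switch boxes, whose keys stay down once pushed: with a fingertip, press the large round key fully down, then the square key, then the long bar key, in that order, and leave the small round key up. Press lightly, and do not grip, lift or shove the boxes or disturb the things around them.

Things in the scene. Friction and masses are not known exactly. Their poses are not given: they have to be found in the camera images.
- box_large_round: loose grey switch box, 80 x 80 mm, 26 mm high without its key, 0.65 kg, on rubber feet; one black key in its top: a large round key, 46 mm in diameter, in a steel frame 2 mm high. Origin at the centre of the underside, z up. The four boxes are alike but for the key, and stand in any order
- top_large_round (a point): centre of the upper face of the large round key, 46 mm in diameter, which is 46 mm above the table when up, 36 mm once the key is fully down and let go; moves with the key
- key_large_round (a joint): downward travel of the large round key, 46 mm in diameter: 0 = up, 0.010 m = fully down on its stop. Straight down. The key's cap is cushioned: it first gives 2 to 3 mm on a spring (1.5 N per mm), then the key goes down at about 3.5 N, so that the face must be pushed about 13 mm in all; then the cushion takes 3 mm more before it is hard at 9 N. The key itself stays wherever it is left (it does not come back up)
- box_square: loose grey switch box, 80 x 80 mm, 26 mm high without its key, 0.65 kg, on rubber feet; one black key in its top: a square key 36 x 36 mm, in a steel frame 2 mm high. Origin at the centre of the underside, z up. The four boxes are alike but for the key, and stand in any order
- top_square (a point): centre of the upper face of the square key 36 x 36 mm, which is 46 mm above the table when up, 36 mm once the key is fully down and let go; moves with the key
- key_square (a joint): downward travel of the square key 36 x 36 mm: 0 = up, 0.010 m = fully down on its stop. Straight down. The key's cap is cushioned: it first gives 2 to 3 mm on a spring (1.5 N per mm), then the key goes down at about 3.5 N, so that the face must be pushed about 13 mm in all; then the cushion takes 3 mm more before it is hard at 9 N. The key itself stays wherever it is left (it does not come back up)
- box_bar: loose grey switch box, 80 x 80 mm, 26 mm high without its key, 0.65 kg, on rubber feet; one black key in its top: a long narrow bar key, 15 mm along the box's x by 58 mm along its y, in a steel frame 2 mm high. Origin at the centre of the underside, z up. The four boxes are alike but for the key, and stand in any order
- top_bar (a point): centre of the upper face of the long narrow bar key, 15 mm along the box's x by 58 mm along its y, which is 46 mm above the table when up, 36 mm once the key is fully down and let go; moves with the key
- key_bar (a joint): downward travel of the long narrow bar key, 15 mm along the box's x by 58 mm along its y: 0 = up, 0.010 m = fully down on its stop. Straight down. The key's cap is cushioned: it first gives 2 to 3 mm on a spring (1.5 N per mm), then the key goes down at about 3.5 N, so that the face must be pushed about 13 mm in all; then the cushion takes 3 mm more before it is hard at 9 N. The key itself stays wherever it is left (it does not come back up)
- box_small_round: loose grey switch box, 80 x 80 mm, 26 mm high without its key, 0.65 kg, on rubber feet; one black key in its top: a small round key only 18 mm in diameter (to be left up), in a steel frame 2 mm high. Origin at the centre of the underside, z up. The four boxes are alike but for the key, and stand in any order
- top_small_round (a point): centre of the upper face of the small round key only 18 mm in diameter, which is 46 mm above the table when up, 36 mm once the key is fully down and let go; moves with the key
- key_small_round (a joint): downward travel of the small round key only 18 mm in diameter: 0 = up, 0.010 m = fully down on its stop. Straight down. The key's cap is cushioned: it first gives 2 to 3 mm on a spring (1.5 N per mm), then the key goes down at about 3.5 N, so that the face must be pushed about 13 mm in all; then the cushion takes 3 mm more before it is hard at 9 N. The key itself stays wherever it is left (it does not come back up)
- stain_bottle: small dark purple bottle with white cap, 32 mm wide, 75 mm high, between boxes; bystander, origin at its underside
- folding_lens: folding hand lens, 34 x 49 x 13 mm, lying between boxes; bystander, origin at its underside
- pen: red and white pen, 140 mm long, 12 mm high, lying to the left of the boxes; bystander, origin at its underside
- tape_roll: roll of grey tape, 104 mm wide, 47 mm high, behind and left of the boxes; bystander, origin at its underside
- lens_wipes: small carton, 86 x 51 x 62 mm, behind the boxes; bystander, origin at its underside
- mug: light mug, 72 mm wide, 89 mm high, behind the boxes; bystander, origin at its underside
- slide_box: closed blue box, 100 x 165 x 40 mm, far right; bystander, origin at its underside
- vernier: steel caliper, 200 mm long, 10 mm high, to the right of the boxes; bystander, origin at its underside
- hood_corner (a point): upper left corner, nearest the robot, of the fixed solid microscope hood, 0.46 m high; the hood fills the space from here to the right and away from the robot, so arm and gripper must stay nearer than it or to its left, above all when swinging in from the right

How it is judged:
By the outcome, as a careful person would: the job done as asked, in the order asked, and still so for the second after the job is handed in, with the robot touching nothing.
It also fails if it takes over 51 s, if anything falls off the work surface, if the arm or the gripper's body presses on something with over 40 N, if the wrist force passes 120 N, or if a joint passes its speed limit or range.

## Working session

There is one attempt and no reset: what is moved stays moved. The work goes in short steps, Python scripts to look and compute and a shell command to move; the robot and the scene stay as the last step left them, time stands still between calls to the robot, and variables do not carry over. Pictures are saved under pics/ and viewed, at most 10 in all, crops included, and the job is handed in when it is done.

```bash
mkdir -p pics; python3 - <<'E'
from cell import *
import cv2,numpy as np
s=observe(); print({k:np.round(v,3).tolist() for k,v in s.items()})
for n in("top","side"):
    cv2.imwrite(f"pics/{n}0.png",get_image(n)[:,:,::-1]); print(n,camera_params(n))
E
```

```text
{'clock': 0.0, 'joints': [1.154, 0.435, 0.025, 1.574, -0.012, 1.134, -0.075], 'dq': [-0.0, 0.001, 0.002, -0.001, -0.001, 0.001, -0.0], 'joint_efforts': [0.001, -66.785, 0.986, -31.446, -0.06, 0.043, 0.0], 'position': [0.193, -0.594, 0.237], 'ee_rot': [-3.102, -0.491, 0.001], 'force': [-0.168, -1.194, -0.24], 'ft_torque': [0.045, 0.007, -0.004], 'gripper_force': 0.0, 'width': 0.994}
top {'intrinsics': array([[446.60948525,   0.        , 282.92909869],
       [  0.        , 446.60948525, 210.13041937],
       [  0.        ,   0.        ,   1.        ]]), 'eye': array([-0.41041767, -0.35934518,  1.58543706]), 'rotation': array([-2.08167333,  1.46722784, -0.52694691])}
side {'intrinsics': array([[408.09320868,   0.        , 275.29836311],
       [  0.        , 408.09320868, 208.30395023],
       [  0.        ,   0.        ,   1.        ]]), 'eye': array([0.0514247 , 1.08321554, 0.99069891]), 'rotation': array([-0.61746817,  2.47826449, -1.41411414])}
```

View pics/top0.png

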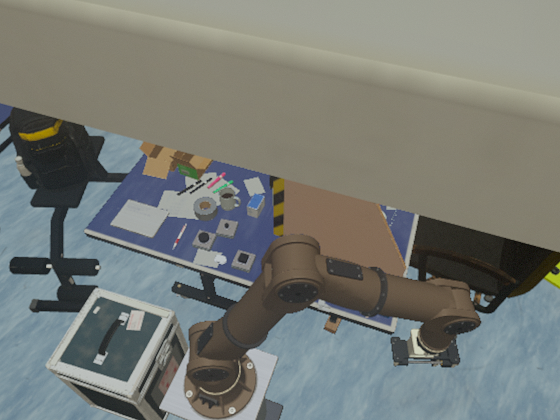

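View pics/side0.png

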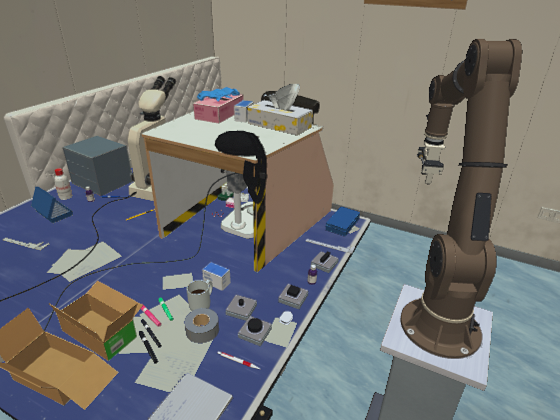

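```bash
cat > h.py <<'E'
import numpy as np,cv2
from scipy.spatial.transform import Rotation as R
from cell import *
def ray(n,uv):
    c=camera_params(n); d=np.linalg.inv(c["intrinsics"])@[uv[0],uv[1],1]
    return np.array(c["eye"]),R.from_rotvec(c["rotation"]).as_matrix()@d
def at(n,uv,z):
    e,d=ray(n,uv); return e+d*(z-e[2])/d[2]
def proj(n,p):
    c=camera_params(n); q=c["intrinsics"]@R.from_rotvec(c["rotation"]).as_matrix().T@(np.array(p)-c["eye"]); return q[:2]/q[2]
def crop(n,u,v,w,h,k,f):
    im=cv2.imread(f)[v:v+h,u:u+w]; cv2.imwrite(n,cv2.resize(im,None,fx=k,fy=k,interpolation=cv2.INTER_CUBIC))
E
python3 - <<'E'
from h import *
for p in [(240,303),(254,325),(293,290),(323,258)]: print('side',at("side",p,.046))
for p in [(204,238),(227,228),(243,260)]: print('top',at("top",p,.046))
crop("pics/c1.png",220,240,130,100,6,"pics/side0.png")
crop("pics/c2.png",170,210,130,95,6,"pics/top0.png")
# hood corner: match pixel candidates
print(at("side",(258,270),0), at("top",(285,180),.46),at("top",(283,235),.46))
E
```

```text
side [0.59323981 0.25886231 0.046     ]
side [0.50597133 0.319002   0.046     ]
side [0.46813728 0.12084621 0.046     ]
side [ 0.44421911 -0.09248403  0.046     ]
top [0.50189102 0.29597542 0.046     ]
top [0.58233107 0.22653523 0.046     ]
top [0.45706469 0.10049332 0.046     ]
[0.65222967 0.0370795  0.        ] [ 0.56866703 -0.03428492  0.46      ] [ 0.34950263 -0.10433451  0.46      ]
```

View pics/c1.png

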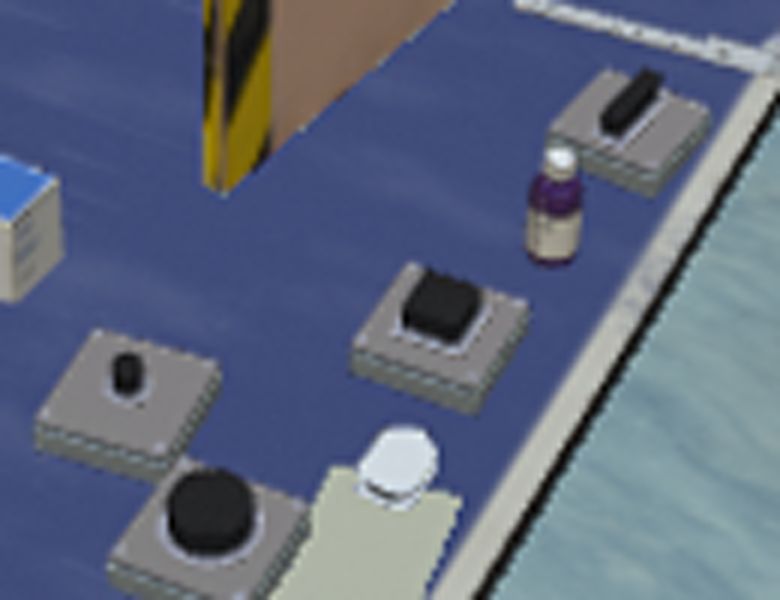

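View pics/c2.png

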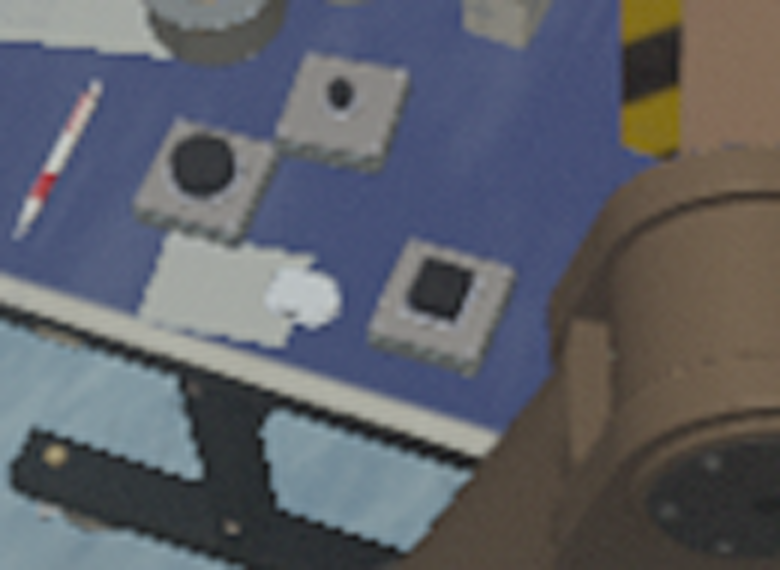

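The crops show the keys: large round at side (255,324) and top (204,237), square at side (294,289) and top (244,258), and bar at side (325,256), which the arm hides in the top view. The small round key is at side (241,300).

```bash
python3 - <<'E'
from h import *
P=dict(large=((212,500),(203,160)),small=((128,358),(340,90)),square=((444,293),(442,284)),bar=((632,97),None))
for k,(a,b) in P.items():
    s=np.array([220,240])+(np.array(a)-2.5)/6
    print(k,'side',at("side",s,.046).round(4),end=' ')
    if b:
        t=np.array([170,210])+(np.array(b)-2.5)/6
        print('top',at("top",t,.046).round(4),end=' ')
        e1,d1=ray("side",s);e2,d2=ray("top",t)
        l=np.linalg.lstsq(np.c_[d1,-d2],e2-e1,rcond=None)[0]
        print('tri',(e1+l[0]*d1).round(4),(e2+l[1]*d2).round(4),end='')
    print()
# bar box corners z=.026, tool check
for c in [(610,70),(710,112),(655,178),(552,130)]: print(at("side",np.array([220,240])+(np.array(c)-2.5)/6,.026).round(4))
for c in [(412,265),(527,305),(478,395),(353,350)]: print('sq',at("side",np.array([220,240])+(np.array(c)-2.5)/6,.026).round(4))
for c in [(412,240),(514,270),(474,360),(370,325)]: print('sqtop',at("top",np.array([170,210])+(np.array(c)-2.5)/6,.026).round(4))
p=observe()["position"];print(proj("side",p),proj("top",p), R.from_rotvec(observe()["ee_rot"]).as_matrix().round(3))
E
```

```text
large side [0.5077 0.3104 0.046 ] top [0.5092 0.3022 0.046 ] tri [0.511  0.3048 0.0393] [0.5127 0.3047 0.0402]
small side [0.5997 0.2427 0.046 ] top [0.5979 0.237  0.046 ] tri [0.6022 0.2388 0.0417] [0.6012 0.2389 0.041 ]
square side [0.4698 0.1128 0.046 ] top [0.471  0.1052 0.046 ] tri [0.4723 0.1069 0.0402] [0.4739 0.1067 0.0411]
bar side [ 0.443  -0.1089  0.046 ] 
[ 0.4747 -0.1544  0.026 ]
[ 0.4014 -0.1435  0.026 ]
[ 0.4086 -0.0644  0.026 ]
[ 0.4833 -0.0778  0.026 ]
sq [0.5055 0.0793 0.026 ]
sq [0.4322 0.0786 0.026 ]
sq [0.4269 0.158  0.026 ]
sq [0.5035 0.1593 0.026 ]
sqtop [0.5088 0.1447 0.026 ]
sqtop [0.5098 0.069  0.026 ]
sqtop [0.4339 0.0678 0.026 ]
sqtop [0.4355 0.1445 0.026 ]
[426.00875933 175.32863571] [416.45185734 361.33745323] [[ 0.951  0.309 -0.001]
 [ 0.309 -0.951  0.001]
 [-0.    -0.001 -1.   ]]
```

```bash
python3 -m pendant '[0.0402,-0.0321,0,0,0,0,0, 0.0402,-0.0321,0,0,0,0,0, 0.0402,-0.0321,0,0,0,0,0, 0.0402,-0.0321,0,0,0,0,0, 0.0402,-0.0321,0,0,0,0,0, 0.0402,-0.0321,0,0,0,0,0, 0.0402,-0.0321,0,0,0,0,0, 0.0402,-0.0321,0,0,0,0,0]' 5
python3 -m pendant '[0.0256,-0.0502,0.0085,0,0,0,0, 0.0256,-0.0502,0.0085,0,0,0,0, 0.0256,-0.0502,0.0085,0,0,0,0, 0.0256,-0.0502,0.0085,0,0,0,0, 0.0256,-0.0502,0.0085,0,0,0,0, 0.0256,-0.0502,0.0085,0,0,0,0, 0.0256,-0.0502,0.0085,0,0,0,0, 0.0256,-0.0502,0.0085,0,0,0,0, 0.0256,-0.0502,0.0085,0,0,0,0, 0,0,0,0,0,0,0]'
python3 - <<'E'
from h import *
o=observe();print(o["position"],R.from_rotvec(o["ee_rot"]).as_matrix().round(3),o["joints"],o["force"],o["width"])
for n in("top","side"): cv2.imwrite(f"pics/{n}1.png",get_image(n)[:,:,::-1]); print(proj(n,o["position"]))
a=cv2.imread("pics/top1.png")[150:290,150:340];b=cv2.imread("pics/side1.png")[230:350,200:340]
f=lambda x,s:cv2.resize(x,s,interpolation=cv2.INTER_CUBIC)
cv2.imwrite("pics/two1.png",np.hstack([f(a,(403,297)),f(b,(395,297))])[:,:798])
crop("pics/t1.png",180,190,190,140,4,"pics/top1.png")
E
```

```text
clock: 1.1
position: [0.4201, -0.2495, 0.2376]
ee_rot: [-3.103, -0.491, 0.0]
force: [1.2, 0.3, -0.3]
width: 0.181
gripper_force: 0.0
clock: 2.35
position: [0.498, 0.2551, 0.1603]
ee_rot: [-3.099, -0.501, 0.002]
force: [-0.8, -0.5, -0.4]
width: 0.009
gripper_force: 0.0
[0.4980044  0.25510883 0.16029621] [[ 0.949  0.315 -0.002]
 [ 0.315 -0.949  0.002]
 [-0.001 -0.003 -1.   ]] [-0.27114386  0.44308776 -0.40348036  1.80397386  0.20687863  0.93625418
 -2.01328342] [-0.83760531 -0.51500402 -0.42843289] 0.0089637063299451
[209.24981041 225.05143616]
[266.45555701 284.88945853]
```

View pics/t1.png

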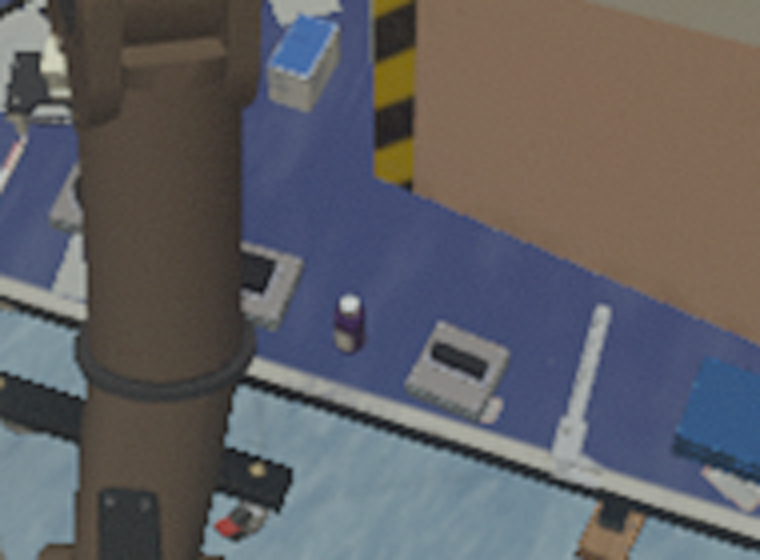

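The top crop now shows the bar key at crop (460,355), full-frame (294.6,278.4). Next I check the side view around the tool.

```bash
python3 - <<'E'
from h import *
print(at("top",(294.6,278.2),.046),[at("top",(180+(a-1.5)/4,190+(b-1.5)/4),.026).round(3) for a,b in[(445,322),(510,355),(468,413),(407,380)]])
crop("pics/s1.png",220,240,130,100,6,"pics/side1.png")
o=observe();p=o["position"];
tip=p+R.from_rotvec(o["ee_rot"]).as_matrix()@[0,0,.011]
print("tip in crop",(proj("side",tip)-[220,240])*6+2.5)
E
```

```text
[ 0.44803983 -0.12276114  0.046     ] [array([ 0.489, -0.094,  0.026]), array([ 0.475, -0.167,  0.026]), array([ 0.4  , -0.148,  0.026]), array([ 0.414, -0.08 ,  0.026])]
tip in crop [284.80133912 281.44072916]
```

View pics/s1.png

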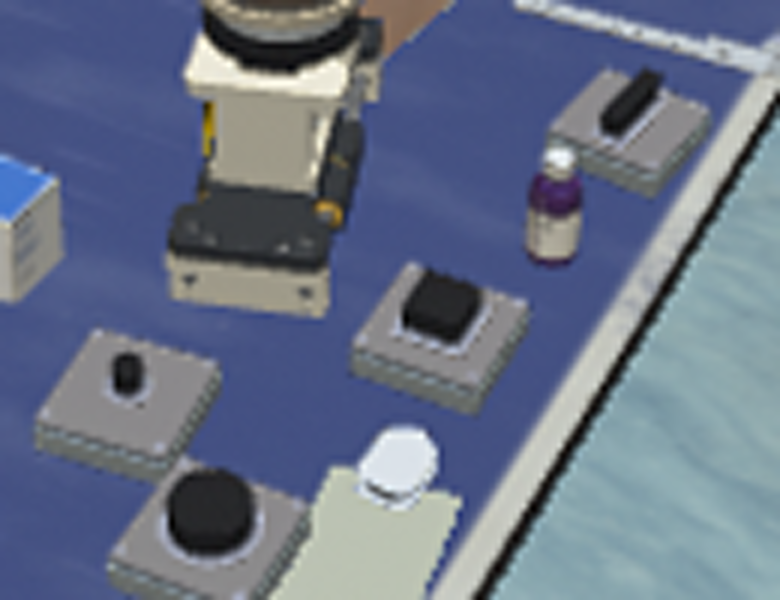

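The side crop shows the gripper body's end in front of the tip. The tip projects to (285,281), which is consistent. The large round key is at crop (210,500), so I move over it and start down.

```bash
python3 -m pendant '[0.0134,-0.0219,0.0,0,0,0,0, 0.0134,-0.0219,0.02,0,0,0,0, 0,0,0.04,0,0,0,0, 0,0,0.035,0,0,0,0, 0,0,0,0,0,0,0, 0,0,0,0,0,0,0]'
python3 -c "
from h import *
o=observe();print(o['position'],o['force'],o['ee_rot'])
print(proj('side',o['position']+np.array([0,0,-.011])))
cv2.imwrite('pics/side2.png',get_image('side')[:,:,::-1]);crop('pics/s2.png',220,240,130,100,6,'pics/side2.png')"
```

```text
clock: 3.2
position: [0.5122, 0.2992, 0.0676]
ee_rot: [-3.103, -0.489, -0.002]
force: [-0.1, 0.1, 0.7]
width: 0.006
gripper_force: 0.0
[0.51215138 0.29916518 0.06756315] [-0.14502066  0.12123953  0.72415946] [-3.10323623e+00 -4.88608675e-01 -1.98553810e-03]
[255.44981001 317.54522956]
```

View pics/s2.png

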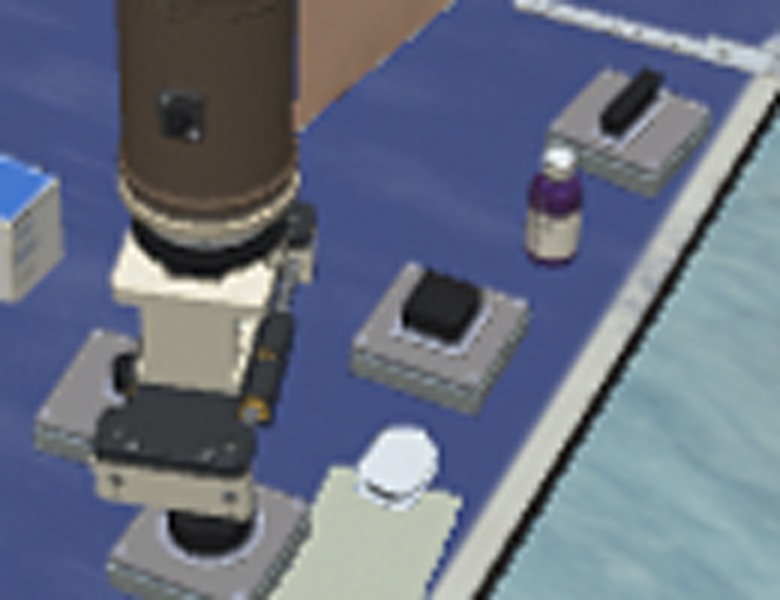

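The gripper is over the large round key, whose black cap shows below it at crop (210,525). Now press.

```bash
python3 -m pendant '[0,-0.005,0.008,0,0,0,0, 0,0,0.005,0,0,0,0, 0,0,0.004,0,0,0,0, 0,0,0.004,0,0,0,0, 0,0,0,0,0,0,0, 0,0,0,0,0,0,0]'
python3 -m pendant '[0,0,0.002,0,0,0,0, 0,0,0,0,0,0,0, 0,0,0,0,0,0,0]'
```

```text
clock: 4.0
position: [0.5098, 0.3046, 0.0453]
ee_rot: [3.103, 0.491, 0.0]
force: [-0.6, 1.1, 2.0]
width: 0.004
gripper_force: 1.5
clock: 4.38
position: [0.5098, 0.3046, 0.0434]
ee_rot: [-3.103, -0.491, -0.0]
force: [-0.2, 1.6, 5.9]
width: 0.006
gripper_force: 2.9
```

```bash
python3 -m pendant '[0,0,0.0008,0,0,0,0, 0,0,0,0,0,0,0, 0,0,0,0,0,0,0]'; python3 -m pendant '[0,0,0,0,0,0,0]'
```

```text
clock: 4.75
position: [0.5098, 0.3046, 0.0427]
ee_rot: [-3.103, -0.491, -0.0]
force: [-1.3, 2.0, 6.6]
width: 0.006
gripper_force: 3.4
clock: 4.88
position: [0.5098, 0.3046, 0.0427]
ee_rot: [-3.103, -0.491, -0.0]
force: [-0.9, 1.1, 7.3]
width: 0.004
gripper_force: 3.4
```

The force rose past 3.5 N to about 7 N, so the large key is on its stop. Lift and go over the square key.

```bash
python3 -m pendant '[0,0,-0.01,0,0,0,0, 0,0,-0.05,0,0,0,0, -0.0247,0.0437,0,0,0,0,0, -0.0247,0.0437,0,0,0,0,0, -0.0247,0.0437,0,0,0,0,0, -0.0247,0.0437,0,0,0,0,0, 0,0,0,0,0,0,0, 0,0,0,0,0,0,0]'
python3 - <<'E'
from h import *
cv2.imwrite("pics/side3.png",get_image("side")[:,:,::-1]);crop("pics/s3.png",220,240,130,100,6,"pics/side3.png")
E
```

```text
clock: 5.88
position: [0.4697, 0.1078, 0.1026]
ee_rot: [3.103, 0.49, -0.0]
force: [-0.1, -0.2, -0.9]
width: 0.002
gripper_force: 0.0
```

View pics/s3.png

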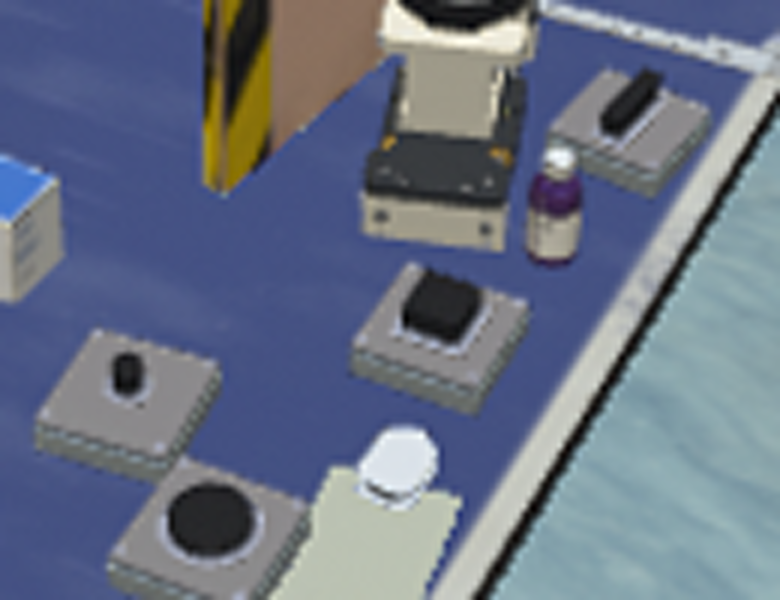

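The large round key now sits lower, at crop (210,518), and its box and the others have not moved. Press the square key.

```bash
python3 -m pendant '[0,0,0.02,0,0,0,0, 0,0,0.02,0,0,0,0, 0,0,0.007,0,0,0,0, 0,0,0.004,0,0,0,0, 0,0,0.004,0,0,0,0, 0,0,0.003,0,0,0,0, 0,0,0,0,0,0,0, 0,0,0,0,0,0,0]'; python3 -m pendant '[0,0,0.0015,0,0,0,0, 0,0,0,0,0,0,0, 0,0,0,0,0,0,0]'
```

```text
clock: 6.92
position: [0.4701, 0.1081, 0.0448]
ee_rot: [-3.103, -0.491, -0.002]
force: [-1.0, 3.1, 3.2]
width: 0.006
gripper_force: 1.9
clock: 7.3
position: [0.4702, 0.1081, 0.0432]
ee_rot: [-3.103, -0.491, -0.002]
force: [-0.9, 3.5, 6.2]
width: 0.003
gripper_force: 3.0
```

```bash
python3 -m pendant '[0,0,0.0008,0,0,0,0, 0,0,0,0,0,0,0, 0,0,0,0,0,0,0]'; python3 -m pendant '[0,0,-0.01,0,0,0,0, 0,0,-0.04,0,0,0,0, 0,0,-0.04,0,0,0,0, -0.0231,0.0514,0,0,0,0,0, -0.0231,0.0514,0,0,0,0,0, -0.0231,0.0514,0,0,0,0,0, -0.0231,0.0514,0,0,0,0,0, 0,0,0,0,0,0,0, 0,0,0,0,0,0,0]'
python3 - <<'E'
from h import *
for n in("top","side"): cv2.imwrite(f"pics/{n}4.png",get_image(n)[:,:,::-1])
a=cv2.imread("pics/side4.png")[240:340,220:350];b=cv2.imread("pics/side4.png")[150:280,275:375]
f=lambda x,s:cv2.resize(x,s,interpolation=cv2.INTER_CUBIC)
cv2.imwrite("pics/s4.png",np.hstack([f(a,(450,346)),f(b,(266,346))]))
E
```

```text
clock: 7.68
position: [0.4702, 0.1081, 0.0425]
ee_rot: [-3.103, -0.491, -0.002]
force: [-0.8, 2.2, 7.1]
width: 0.006
gripper_force: 3.5
clock: 8.8
position: [0.4449, -0.1164, 0.1322]
ee_rot: [-3.103, -0.489, 0.001]
force: [0.3, 0.0, 0.2]
width: 0.007
gripper_force: 0.0
```

View pics/s4.png

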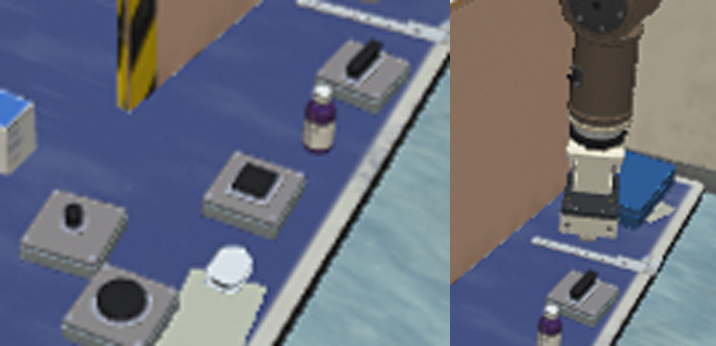

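Both the large round (left crop 122,298) and square (255,180) keys are down and the boxes are unmoved. Press the bar key.

```bash
python3 -m pendant '[0,0,0.03,0,0,0,0, 0,0,0.03,0,0,0,0, 0,0,0.012,0,0,0,0, 0,0,0.006,0,0,0,0, 0,0,0.004,0,0,0,0, 0,0,0.004,0,0,0,0, 0,0,0,0,0,0,0, 0,0,0,0,0,0,0]'; python3 -m pendant '[0,0,0.0024,0,0,0,0, 0,0,0,0,0,0,0, 0,0,0,0,0,0,0]'
```

```text
clock: 9.9
position: [0.4458, -0.1163, 0.0465]
ee_rot: [3.103, 0.491, 0.002]
force: [0.5, 1.9, 3.0]
width: 0.007
gripper_force: 1.4
clock: 10.28
position: [0.4458, -0.1164, 0.0439]
ee_rot: [3.103, 0.491, 0.001]
force: [1.2, 1.8, 4.9]
width: 0.005
gripper_force: 2.5
```

```bash
python3 -m pendant '[0,0,0.0014,0,0,0,0, 0,0,0,0,0,0,0, 0,0,0,0,0,0,0]'; python3 -m pendant '[0,0,-0.01,0,0,0,0, 0,0,-0.03,0,0,0,0, 0,0,-0.06,0,0,0,0, 0,0,-0.06,0,0,0,0, 0,0,0,0,0,0,0, 0,0,0,0,0,0,0]'
python3 - <<'E'
from h import *
cv2.imwrite("pics/side5.png",get_image("side")[:,:,::-1]);crop("pics/s5.png",220,240,130,100,6,"pics/side5.png")
E
```

```text
clock: 10.65
position: [0.4458, -0.1163, 0.0426]
ee_rot: [3.103, 0.491, 0.001]
force: [0.9, 1.8, 6.6]
width: 0.006
gripper_force: 3.4
clock: 11.4
position: [0.4444, -0.1167, 0.2022]
ee_rot: [3.103, 0.49, -0.001]
force: [0.3, -0.9, -0.1]
width: 0.002
gripper_force: 0.0
```

View pics/s5.png

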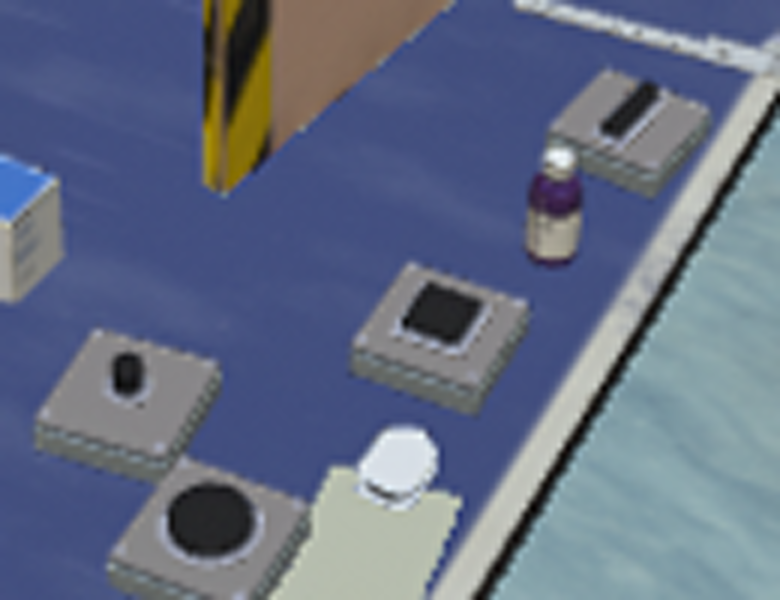

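The large round (210,518), square (444,312) and bar (630,108) keys are all down. The small round key (128,370) is up, and nothing else has moved.

```bash
python3 -c "
from cell import sign_off
print(sign_off())"
```

```text
the job is handed in; nothing more can be done
None
```

I pressed the large round, square and bar keys fully down in that order, each peaking at about 7 N, left the small round key up with nothing in the last camera view disturbed, and handed the job in at about 11.5 s with the arm clear.

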